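Fold down the retaining flaps along a slide tray

ROBOT

A 7-joint arm with a two-finger parallel gripper is mounted at the origin on the work surface. World frame = base frame: x ahead of the robot, y to its left, z up, the work surface at z = 0. Lengths are in m, angles in rad, forces in N, time in s.
With the tool pointing down it reaches from about 0.35 to 0.775 m from the base axis. Payload 3.1 kg.
Tool frame: the origin (TCP) lies midway between the tips of the shut fingers; the grasp point (between the pads) lies robot.grip_depth behind it (robot.grip_depth is the distance from the TCP to the grasp point, in m); z points along the fingers, y is the direction in which the jaws open and shut (so a half turn about z gives the same grasp; the last joint's range is limited). The gripper opens to 85 mm and grips with 20 to 120 N. Pads are 22 mm wide; open, the fingers measure 114 mm over their backs; the gripper's body (76 mm by 85 mm) begins 54 mm behind the grasp point. The pads swing forward as they close: fully open they stand 13 mm farther back than shut.
Start: joints at [1.157, 0.311, 0.014, 1.512, -0.004, 1.319, -0.027], TCP at [0.2, -0.512, 0.231] pointing down, gripper open.
Joint ranges: [-2.7, 2.7], [-0.3, 1.91], [-1.27, 1.3], [0.12, 2.57], [-1.44, 4.58], [0.2, 2.03], [-3.05, 3.05]. Speed limits (rad/s): [2.79, 2.79, 3.14, 3.14, 3.14, 3.14, 3.14].

INTERFACE

Orientations are given as a unit quaternion [w, x, y, z].
In Python, from station import robot gives the robot as it stands. The module is installed in compiled form; this text tells all that it offers.
- The arm moves only by the tool apply_moves, never from a script. Its argument "targets" is a list of rows, each a list of 7 numbers: the shift along the tool's x, y, z as a fraction of full scale, then the turn, a rotation vector about the tool's x, y, z as a fraction of full scale, then the gripper command: -1 is shut, 1 is fully open, values between are in proportion. In form: [[dx, dy, dz, wx, wy, wz, claw], ...]. A call has 1 to 8 rows; each row is the pose to reach, as a shift and turn from the pose measured when the call began, along the tool's axes at that moment; what a row does not reach only later rows make up. Full scale, the value 1, is 500 mm for a shift and 45 degrees for a turn. A row lasts 1/10 s, in which the tool goes at most 50 mm and 8.59 degrees, less where a joint would pass 70% of its speed; a pose out of reach is approached as far as the arm can. A call with a number of a shift or a turn outside -1 to 1 is refused whole. A call with a gripper value outside its range is refused whole. The fingers move at their own pace and stop on an object; "force" is the grip in N (left out, the last holds). Time passes only in rows, so rows that repeat a pose let the fingers close. It gives the time, the measured TCP pose, the force and the opening at its end, in the units of the state.
- robot.sense(): the state, without advancing time (a new reading comes with each control period).
- robot.get_image(name): name is "scene" or "side" or "wrist"; returns the picture (420x560x3 uint8, blue, green, red); there is no depth.
- robot.camera_params(name): a dict with "fx", "fy", "cx", "cy" (pixels), "rvec" (rotation vector, rad) and "tvec" (3), from world to camera coordinates, as OpenCV has them; the wrist camera has in their place "mount" (4x4, takes a point from camera to tool coordinates, whose origin is the TCP and whose axes are the flange's). Camera axes: x right, y down, z forward; pixel columns grow to the right and rows downward; lengths in m; the calibration is good to about 2 mm. A picture is of the moment at which its call begins: read the wrist's pose just before it. camera_params takes no time and is no camera call.
- robot.job_done(): hands the job in, once; it reports no verdict.
The state is a dict: "time": time; "joint_pos": joint angles; "joint_velocities": joint speeds; "tau": joint torques, N m; "tool_pos": TCP position; "tool_rot": TCP orientation; "force": force on the tool from outside, world axes, zero at the start; "ft_torque": the same for the moment, N m; "gripper_width": finger opening in m.
Only numpy, scipy, OpenCV 4.12 (cv2) and the standard library are available. Lean on these libraries where they do the work, as an engineer would, in place of code of your own. Each camera call takes 0.05 s, during which the arm holds its last target.

TASK

Close the slide tray for storage: run the fingertips lightly along its row of six standing steel flaps, starting at the tray's handle end, so that they fold down flat over the slides one after another in order. Do not lift the tray, push it out of its place or lean on it, leave the other things on and around it as they are, and take the hand away at the end.

Things in the scene. Friction and masses are not known exactly. Their poses are not given: they have to be found in the camera images.
- tray: loose white tray for microscope slides, 150 mm (its x) by 300 mm (its y), 0.6 to 1.2 kg, rubber feet. Origin: centre of its underside, on the bench. Plate top 12 mm, rim 20 mm above the bench. A low bail handle (8 mm steel bar, 80 mm wide, out to y = -182 mm, top 16 mm high) is on its -y end only: the handle end. Six glass slides lie across it, two loose things stand on its +x side
- row_start (a point): point on the hinge axis of flap 1, the flap nearest the handle end, at tray x -30, y -90 mm, mid flap width, 16 mm above the bench; axes as the tray's. The row of six identical flaps runs straight from here to row_end, hinges 36 mm apart, axes along tray x. A flap is a steel plate 16 mm wide, 3 mm thick, 30 mm high from its axis: standing, it reaches 46 mm above the bench
- row_end (a point): point on the hinge axis of flap 6, the last, at tray x -30, y +90 mm, mid flap width, 16 mm above the bench; axes as the tray's. Folded flaps lie flat, pointing to tray +y (away from the handle), under 20 mm above the bench
- flap1 (a joint): angle of flap 1 (rad): about -0.3 leaning back on its stop towards the handle end (the start), 0 upright, 1.55 folded flat towards the far end. Flaps turn very easily (under 0.5 N at the tip); pushed past upright away from the handle they fall flat by their own weight; pushed towards the handle they only meet the stop
- flap2 (a joint): angle of flap 2, counted from the handle end (rad): as for flap 1
- flap3 (a joint): angle of flap 3, counted from the handle end (rad): as for flap 1
- flap4 (a joint): angle of flap 4, counted from the handle end (rad): as for flap 1
- flap5 (a joint): angle of flap 5, counted from the handle end (rad): as for flap 1
- flap6 (a joint): angle of flap 6, counted from the handle end (rad): as for flap 1
- dropper: small amber dropper bottle, 28 mm across, 58 mm high, standing on the tray at the side of the slides away from the flaps; origin at the centre of its underside; a bystander to be left alone
- bung: tapered rubber bung, 28 mm across, 26 mm high, standing on the tray at the same side; origin at the centre of its underside; a bystander to be left alone
- beaker: small glass beaker, 60 mm across, 68 mm high, on the bench beside the tray; origin at the centre of its underside; a bystander to be left alone
- jar: white jar, 52 mm across, 62 mm high, on the bench beside the tray; origin at the centre of its underside; a bystander to be left alone
- slidebox: grey closed slide box, 95 x 40 mm, 32 mm high, on the bench beside the tray; origin at the centre of its underside; a bystander to be left alone
- stopwatch: black round stopwatch, 56 mm across, 14 mm thick, on the bench beside the tray; origin at the centre of its underside; a bystander to be left alone
- dish: shallow glass dish, 90 mm across, 18 mm high, on the bench beside the tray; origin at the centre of its underside; a bystander to be left alone

How it is judged:
By the outcome, as a careful person would: the job done as asked, in the order asked, and still so for the second after the job is handed in, with the robot touching nothing.
It also fails if it takes over 48 s, if anything falls off the work surface, if the arm or the gripper's body presses on something with over 40 N, if the wrist force passes 120 N, or if a joint passes its speed limit or range.

## Working session

There is one attempt and no reset: what is moved stays moved. The work goes in short steps, Python scripts to look and compute and a tool call to move; the robot and the scene stay as the last step left them, time stands still between calls to the robot, and variables do not carry over. Pictures are saved under pics/ and viewed, and the job is handed in when it is done.

Besides the shell and the picture viewer there is one more tool, called as name([rows], argument=value, ...), one row to a line, values as JSON. apply_moves: Moves the arm, as the interface text tells. Its arguments: {"type":"object","properties":{"targets":{"type":"array"},"force":{"type":"number"}},"required":["targets"]}

```bash
mkdir -p pics
python3 - <<'E'
from station import robot
import cv2
s=robot.sense()
for k in("time","tool_pos","tool_rot","force","gripper_width"):print(k,s[k])
print(robot.grip_depth)
for n in("scene","side"):
    cv2.imwrite(f"pics/{n}0.png",robot.get_image(n)); print(n,robot.camera_params(n))
print(robot.camera_params("wrist"))
E
```

```text
time 0.0
tool_pos [ 0.19954696 -0.51173245  0.23022369]
tool_rot [-1.15382069e-03  9.82768036e-01  1.84839360e-01 -2.60371247e-04]
force [ 0.15956753 -0.98145662  0.21688841]
gripper_width 0.0854091799360159
0.0187
scene {'fx': 470.1937402192026, 'fy': 470.1937402192026, 'cx': 286.5756202804315, 'cy': 216.02058781455557, 'rvec': array([ 1.87919242,  1.86509784, -0.59009515]), 'tvec': array([-0.02884587, -0.46134581,  1.13903658])}
side {'fx': 491.5619308880348, 'fy': 491.5619308880348, 'cx': 276.7862352662977, 'cy': 210.74088940246003, 'rvec': array([ 2.1434981 , -0.51718226,  0.27269662]), 'tvec': array([-0.49804989,  0.22658666,  0.5699155 ])}
{'fx': 372.9394998082226, 'fy': 372.9394998082226, 'cx': 275.81282661665267, 'cy': 210.03521384777846, 'mount': array([[-3.84212536e-04, -9.52871117e-01, -3.03375159e-01,
         7.86235656e-02],
       [ 9.99999658e-01, -1.43822686e-04, -8.14726960e-04,
         1.25293371e-03],
       [ 7.32697558e-04, -3.03375368e-01,  9.52870846e-01,
        -1.43413049e-01],
       [ 0.00000000e+00,  0.00000000e+00,  0.00000000e+00,
         1.00000000e+00]])}
```

View pics/scene0.png

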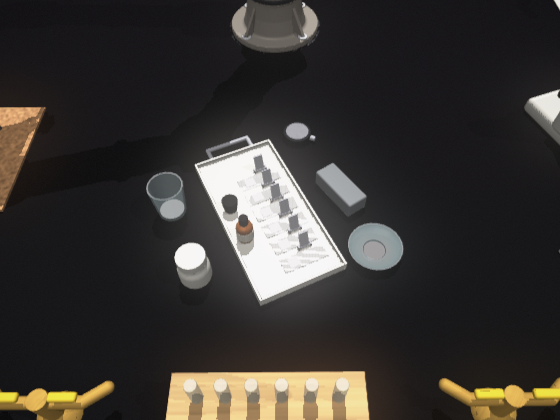

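View pics/side0.png

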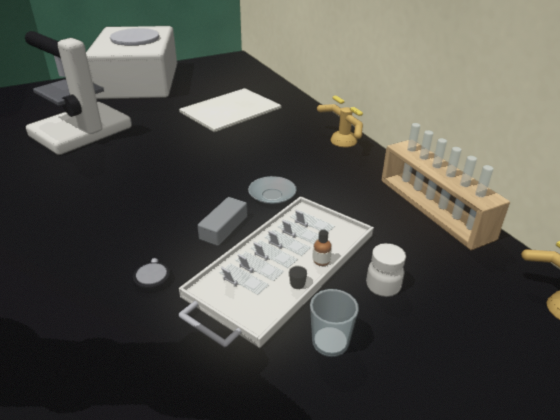

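The scene view shows the tray with its handle at (230,148), towards the robot, and the flaps running from (259,162) to (304,240). The side view agrees: the first flap is at (229,275) and the last at (300,218). Next I'll zoom in for corners and flaps.

Run:
```python
import cv2
a=cv2.imread("pics/scene0.png")[130:305,185:355]; cv2.imwrite("pics/sz.png",cv2.resize(a,None,fx=3.4,fy=3.4,interpolation=cv2.INTER_CUBIC))
a=cv2.imread("pics/side0.png")[195:350,175:380]; cv2.imwrite("pics/dz.png",cv2.resize(a,None,fx=3.8,fy=3.8,interpolation=cv2.INTER_CUBIC))
```

```text
(no output)
```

View pics/sz.png

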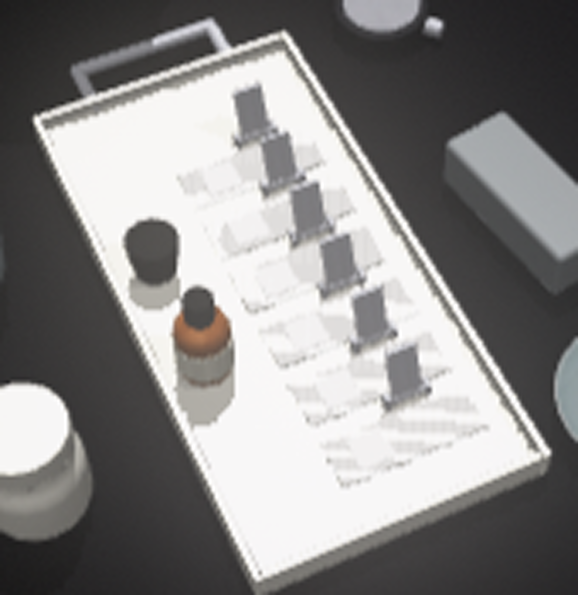

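View pics/dz.png

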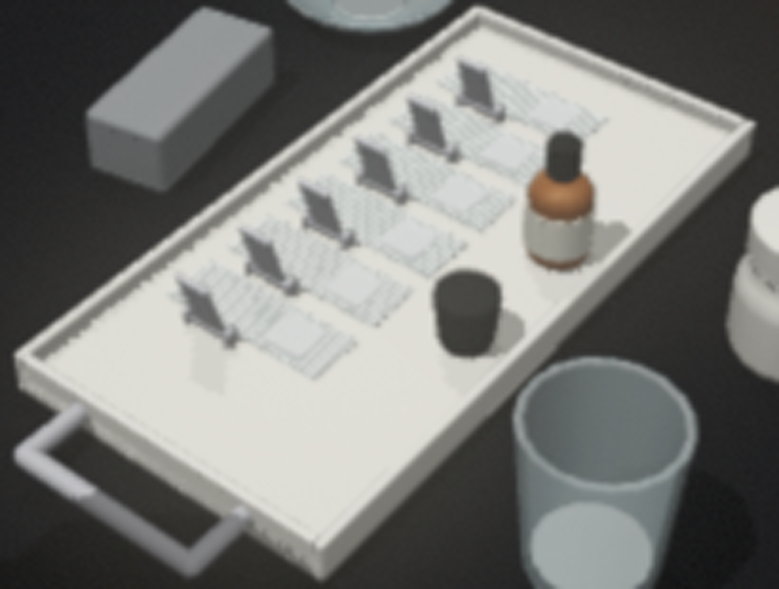

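```bash
cat > h.py <<'E'
import numpy as np,cv2
from station import robot
def ray(n,uv,z):
    p=robot.camera_params(n);K=np.array([[p['fx'],0,p['cx']],[0,p['fy'],p['cy']],[0,0,1]])
    R=cv2.Rodrigues(p['rvec'])[0];c=-R.T@p['tvec']
    d=(R.T@np.linalg.inv(K)@np.c_[uv,np.ones(len(uv))].T).T
    return c+d*((z-c[2])/d[:,2])[:,None]
def fit(P,Q): # P tray -> Q world, 2D
    pc,qc=P.mean(0),Q.mean(0);H=(P-pc).T@(Q-qc)
    a=np.arctan2(H[0,1]-H[1,0],H[0,0]+H[1,1]);R=np.array([[np.cos(a),-np.sin(a)],[np.sin(a),np.cos(a)]])
    t=qc-R@pc;return a,R,t,Q-(P@R.T+t)
E
python3 - <<'E'
from h import *
np.set_printoptions(precision=4,suppress=True)
sc=np.array([[37,120],[287,33],[549,457],[258,580]])/3.4+[185,130]
sd=np.array([[318,548],[18,357],[480,8],[754,125]])/3.8+[175,195]
# tray -y is handle; order: handle-(dropper side=+x), handle -x, far -x, far +x
P=np.array([[.075,-.15],[-.075,-.15],[-.075,.15],[.075,.15]])
for n,uv in(("scene",sc),("side",sd)):
    Q=ray(n,uv-.4,.02)[:,:2];a,R,t,r=fit(P,Q);print(n,a,t,"\n",Q,"\n",r)
    for y in(-.09,.09):print(R@[-.03,y]+t)
h=np.array([[255,138],[283,188],[313,236],[343,290],[374,343],[406,398]])/3.4+[185,130]
print(ray("scene",h-.4,.016))
h=np.array([[208,325],[270,275],[327,227],[381,181],[433,143],[480,103]])/3.8+[175,195]
print(ray("side",h-.4,.016))
E
```

```text
scene -1.1365377800261 [ 0.5657 -0.0113] 
 [[ 0.4624 -0.1404]
 [ 0.3992 -0.0073]
 [ 0.6703  0.1176]
 [ 0.7309 -0.0152]] 
 [[ 0.0012  0.0021]
 [ 0.0012 -0.0009]
 [ 0.0001 -0.0022]
 [-0.0024  0.001 ]]
[ 0.4714 -0.022 ]
[0.6347 0.0538]
side -1.138469518927765 [ 0.5646 -0.0143] 
 [[ 0.4599 -0.143 ]
 [ 0.3987 -0.0104]
 [ 0.669   0.1153]
 [ 0.7309 -0.0189]] 
 [[ 0.0001  0.0022]
 [ 0.0017 -0.0014]
 [-0.0004 -0.0014]
 [-0.0014  0.0006]]
[ 0.4703 -0.0247]
[0.6338 0.0507]
[[ 0.4726 -0.0235  0.016 ]
 [ 0.507  -0.0079  0.016 ]
 [ 0.5385  0.0079  0.016 ]
 [ 0.5724  0.023   0.016 ]
 [ 0.6041  0.038   0.016 ]
 [ 0.6355  0.0527  0.016 ]]
[[ 0.4703 -0.0228  0.016 ]
 [ 0.5034 -0.0076  0.016 ]
 [ 0.5363  0.0085  0.016 ]
 [ 0.5697  0.025   0.016 ]
 [ 0.6018  0.038   0.016 ]
 [ 0.6344  0.054   0.016 ]]
```

apply_moves([
  [0.79,-0.707,0,0,0,-0.082,-1],
  [0.79,-0.707,0,0,0,-0.082,-1],
  [0.79,-0.707,0,0,0,-0.082,-1],
  [0.79,-0.707,0,0,0,-0.082,-1],
  [0.79,-0.707,0,0,0,-0.082,-1],
  [0.79,-0.707,0,0,0,-0.082,-1],
  [0.79,-0.707,0,0,0,-0.082,-1],
  [0.79,-0.707,0,0,0,-0.082,-1],
], force=20)

```text
time: 0.9
tool_pos: [0.3804, -0.1535, 0.2309]
tool_rot: [-0.001, 0.976, 0.216, -0.0]
force: [2.1, -0.6, -0.9]
gripper_width: -0.0004
```

```bash
cat >> h.py <<'E'
from scipy.spatial.transform import Rotation as Ro
A=0.436;O=np.array([.4710,-.0235]);D=np.array([np.cos(A),np.sin(A)]);N=np.array([np.sin(A),-np.cos(A)])
def go(s,n,z):
    st=robot.sense();q=st['tool_rot'];R=Ro.from_quat(q,scalar_first=True)
    p=st['tool_pos'];r=p[:2]-O
    print("t",st['time'],"pos",p.round(4),"along/lat from flap1",(r@D).round(4),(r@N).round(4),"F",np.round(st['force'],2),'w',st['gripper_width'])
    T=np.r_[O+s*D+n*N,z]
    Rt=Ro.from_matrix(np.c_[np.r_[D,0],np.r_[N,0],[0,0,-1]])
    print("shift",(R.inv().apply(T-p)/.5).round(4),"turn",((R.inv()*Rt).as_rotvec()/(np.pi/4)).round(4))
E
python3 -c "
from h import *
go(-.035,0,.231);go(-.035,0,.06)"
```

```text
t 0.9 pos [ 0.3804 -0.1535  0.2309] along/lat from flap1 -0.137 0.0796 F [ 2.14 -0.55 -0.91] w -0.00037318616832955555
shift [ 2.040e-01 -1.591e-01  1.000e-04] turn [-0.0024  0.0003 -0.0001]
t 0.9 pos [ 0.3804 -0.1535  0.2309] along/lat from flap1 -0.137 0.0796 F [ 2.14 -0.55 -0.91] w -0.00037318616832955555
shift [ 0.204  -0.1585  0.3421] turn [-0.0024  0.0003 -0.0001]
```

apply_moves([
  [0.204,-0.159,0,0,0,0,-1],
  [0.204,-0.159,0,0,0,0,-1],
  [0.204,-0.159,0,0,0,0,-1],
  [0.204,-0.159,0.08,0,0,0,-1],
  [0.204,-0.159,0.17,0,0,0,-1],
  [0.204,-0.159,0.26,0,0,0,-1],
  [0.204,-0.159,0.33,0,0,0,-1],
  [0.204,-0.159,0.34,0,0,0,-1],
])

```text
time: 1.7
tool_pos: [0.4344, -0.0378, 0.057]
tool_rot: [-0.003, 0.976, 0.216, -0.005]
force: [-0.4, 0.3, 0.4]
gripper_width: 0.0
```

```bash
python3 -c "
from h import *
go(-.035,0,.039)
for n in('scene','side'):cv2.imwrite('pics/%s1.png'%n,robot.get_image(n))
a=cv2.imread('pics/side1.png')[195:350,175:380]; cv2.imwrite('pics/dz1.png',cv2.resize(a,None,fx=3.8,fy=3.8))
cv2.imwrite('pics/w1.png',robot.get_image('wrist'))"
```

```text
t 1.7 pos [ 0.4344 -0.0378  0.057 ] along/lat from flap1 -0.0392 -0.0025 F [-0.38  0.3   0.36] w 2.551018272671234e-05
shift [0.0087 0.0053 0.0359] turn [-0.0099  0.0118  0.0005]
```

View pics/dz1.png

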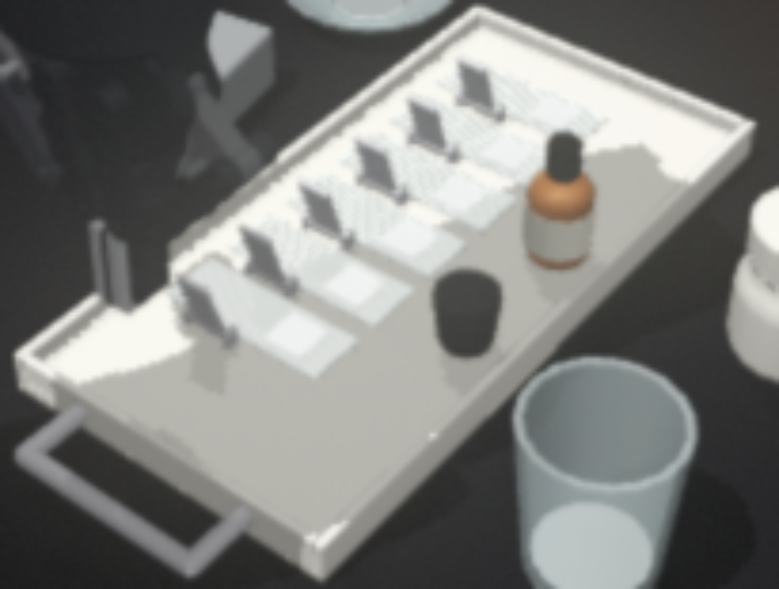

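View pics/w1.png

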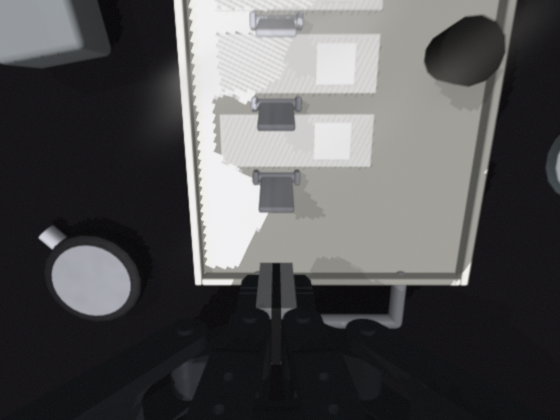

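The wrist view shows the shut fingertips at column 276, in line with flaps 1 to 3, which are also at 276. The side view shows the tips behind flap 1, clear of the rim, so I'll lower to the sweep height.

apply_moves([
  [0.008,0.001,0.018,-0.01,0.012,0,-1],
  [0.008,0.001,0.036,-0.01,0.012,0,-1],
  [0.008,0.001,0.036,-0.01,0.012,0,-1],
  [0.008,0.001,0.036,-0.01,0.012,0,-1],
])

```text
time: 2.25
tool_pos: [0.4444, -0.0369, 0.0447]
tool_rot: [0.002, 0.976, 0.216, 0.006]
force: [-0.1, 0.1, -0.5]
gripper_width: -0.0
```

```bash
python3 -c "
from h import *
go(0.005,-.002,.039)
a=robot.get_image('side')[195:350,175:380]; cv2.imwrite('pics/dz2.png',cv2.resize(a,None,fx=3.8,fy=3.8))"
```

```text
t 2.25 pos [ 0.4444 -0.0369  0.0447] along/lat from flap1 -0.0298 0.0009 F [-0.14  0.15 -0.46] w -4.4188004905546134e-05
shift [ 0.0695 -0.0059  0.0122] turn [ 0.0092 -0.0143 -0.0003]
```

View pics/dz2.png

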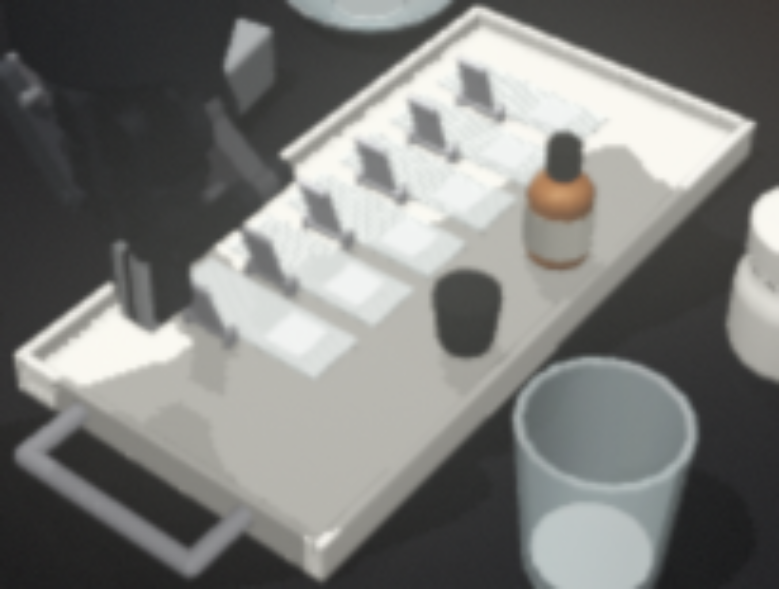

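apply_moves([
  [0,-0.006,0.006,0,0,0,-1],
  [0,-0.006,0.009,0,0,0,-1],
  [0,-0.006,0.012,0,0,0,-1],
  [0,-0.006,0.012,0,0,0,-1],
  [0,-0.006,0.012,0,0,0,-1],
  [0,-0.006,0.012,0,0,0,-1],
])

```text
time: 2.9
tool_pos: [0.4433, -0.0342, 0.0387]
tool_rot: [0.002, 0.976, 0.216, 0.006]
force: [0.5, 0.2, 0.3]
gripper_width: -0.0003
```

```bash
python3 -c "
from h import *
go(0.01,-.002,.038)"
```

```text
t 2.9 pos [ 0.4433 -0.0342  0.0387] along/lat from flap1 -0.0296 -0.002 F [0.46 0.16 0.27] w -0.0002663625783143794
shift [ 0.0792 -0.0001  0.0023] turn [ 0.0093 -0.0146 -0.0004]
```

apply_moves([
  [0.01,0,0,0,0,0,-1],
  [0.02,0,0,0,0,0,-1],
  [0.03,0,0.001,0,0,0,-1],
  [0.04,0,0.001,0,0,0,-1],
  [0.05,0,0.001,0,0,0,-1],
  [0.06,0,0.001,0,0,0,-1],
  [0.07,0,0.002,0,0,0,-1],
  [0.08,0,0.002,0,0,0,-1],
])

```text
time: 3.7
tool_pos: [0.4799, -0.0172, 0.0381]
tool_rot: [0.002, 0.976, 0.216, 0.006]
force: [0.1, -0.2, -0.8]
gripper_width: -0.0005
```

```bash
python3 -c "
from h import *
go(0.05,-.002,.038)
a=robot.get_image('side')[195:350,175:380]; cv2.imwrite('pics/dz3.png',cv2.resize(a,None,fx=3.8,fy=3.8))"
```

```text
t 3.7 pos [ 0.4799 -0.0172  0.0381] along/lat from flap1 0.0107 -0.0019 F [ 0.08 -0.15 -0.79] w -0.00050205780703733
shift [ 0.0785 -0.0002  0.001 ] turn [ 0.0092 -0.0144 -0.0005]
```

View pics/dz3.png

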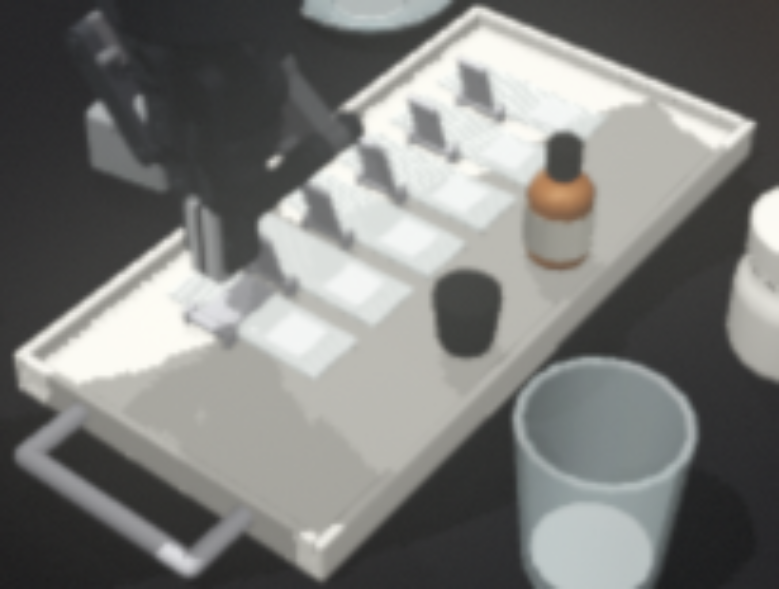

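Flap 1 now lies flat at (215,315), and flap 2 is still standing. I'll continue with one more flap and check.

apply_moves([
  [0.01,0,0,0,0,0,-1],
  [0.02,0,0,0,0,0,-1],
  [0.03,0,0,0,0,0,-1],
  [0.04,0,0,0,0,0,-1],
  [0.05,0,0.001,0,0,0,-1],
  [0.06,0,0.001,0,0,0,-1],
  [0.066,0,0.001,0,0,0,-1],
  [0.072,0,0.001,0,0,0,-1],
])

```text
time: 4.55
tool_pos: [0.5138, -0.0012, 0.0382]
tool_rot: [0.002, 0.976, 0.216, 0.007]
force: [0.2, -0.3, 0.3]
gripper_width: 0.0001
```

```bash
python3 -c "
from h import *
go(0.087,-.002,.038)
a=robot.get_image('side')[195:350,175:380]; cv2.imwrite('pics/dz4.png',cv2.resize(a,None,fx=3.8,fy=3.8))"
```

```text
t 4.55 pos [ 0.5138 -0.0012  0.0382] along/lat from flap1 0.0482 -0.0021 F [ 0.2  -0.34  0.27] w 7.868943839402074e-05
shift [0.0777 0.0003 0.0014] turn [ 0.0091 -0.0163  0.0003]
```

View pics/dz4.png

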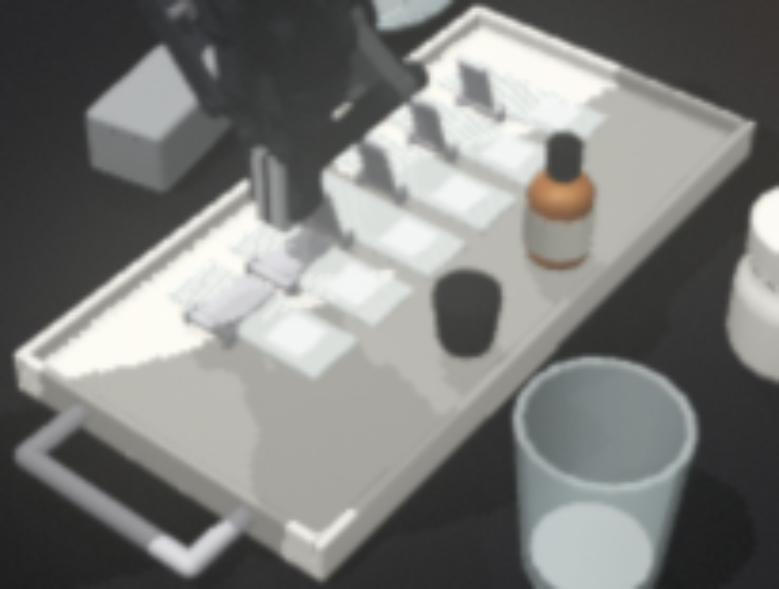

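Flaps 1 and 2 are flat, and flap 3 stands at (325,215). On to flap 3.

apply_moves([
  [0.01,0,0,0,0,0,-1],
  [0.02,0,0,0,0,0,-1],
  [0.03,0,0,0,0,0,-1],
  [0.04,0,0.001,0,0,0,-1],
  [0.05,0,0.001,0,0,0,-1],
  [0.06,0,0.001,0,0,0,-1],
  [0.066,0,0.001,0,0,0,-1],
  [0.072,0,0.001,0,0,0,-1],
])

```text
time: 5.4
tool_pos: [0.5471, 0.0144, 0.0382]
tool_rot: [0.002, 0.976, 0.217, 0.007]
force: [-0.6, 0.6, 0.3]
gripper_width: -0.0
```

```bash
python3 -c "
from h import *
go(0.123,-.002,.038)"
```

```text
t 5.4 pos [0.5471 0.0144 0.0382] along/lat from flap1 0.085 -0.0022 F [-0.64  0.56  0.28] w -1.1096608167130066e-05
shift [0.0759 0.0005 0.0015] turn [ 0.0091 -0.0173  0.0007]
```

apply_moves([
  [0.01,0,0,0,0,0,-1],
  [0.02,0,0,0,0,0,-1],
  [0.03,0,0,0,0,0,-1],
  [0.04,0,0.001,0,0,0,-1],
  [0.05,0,0.001,0,0,0,-1],
  [0.06,0,0.001,0,0,0,-1],
  [0.066,0,0.001,0,0,0,-1],
  [0.072,0,0.001,0,0,0,-1],
])

```text
time: 6.2
tool_pos: [0.58, 0.0297, 0.0382]
tool_rot: [0.002, 0.976, 0.217, 0.007]
force: [0.2, -0.4, 0.0]
gripper_width: 0.0001
```

```bash
python3 -c "
from h import *
go(0.159,-.002,.038)
a=robot.get_image('side')[195:350,175:380]; cv2.imwrite('pics/dz5.png',cv2.resize(a,None,fx=3.8,fy=3.8))"
```

```text
t 6.2 pos [0.58   0.0297 0.0382] along/lat from flap1 0.1213 -0.0022 F [ 0.2  -0.4   0.03] w 0.0001129460077502048
shift [0.0755 0.0005 0.0015] turn [ 0.0091 -0.0171  0.0007]
```

View pics/dz5.png

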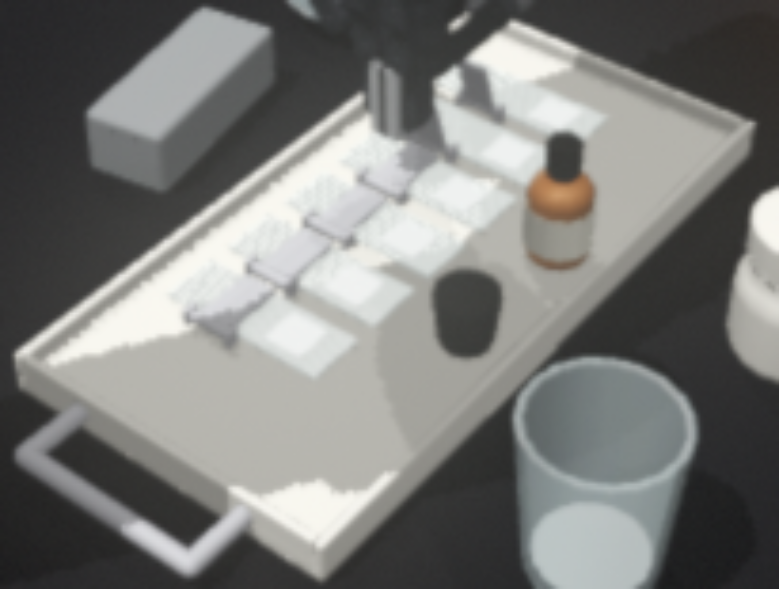

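Flaps 1 to 4 are flat. Flaps 5 and 6 are still standing, at about (430,130) and (480,90).

apply_moves([
  [0.01,0,0,0,0,0,-1],
  [0.02,0,0,0,0,0,-1],
  [0.03,0,0,0,0,0,-1],
  [0.04,0,0.001,0,0,0,-1],
  [0.05,0,0.001,0,0,0,-1],
  [0.06,0,0.001,0,0,0,-1],
  [0.066,0,0.001,0,0,0,-1],
  [0.072,0,0.001,0,0,0,-1],
])

```text
time: 7.05
tool_pos: [0.6133, 0.0454, 0.0383]
tool_rot: [0.002, 0.976, 0.217, 0.008]
force: [-0.1, -0.3, 0.5]
gripper_width: 0.0002
```

```bash
python3 -c "
from h import *
go(0.205,-.002,.038)"
```

```text
t 7.05 pos [0.6133 0.0454 0.0383] along/lat from flap1 0.1581 -0.0024 F [-0.12 -0.26  0.45] w 0.0002465842671365108
shift [0.0938 0.0008 0.0019] turn [ 0.009  -0.0182  0.001 ]
```

apply_moves([
  [0.01,0,0,0,0,0,-1],
  [0.02,0,0,0,0,0,-1],
  [0.03,0,0,0,0,0,-1],
  [0.04,0,0.001,0,0,0,-1],
  [0.05,0,0.001,0,0,0,-1],
  [0.06,0,0.001,0,0,0,-1],
  [0.07,0,0.001,0,0,0,-1],
  [0.08,0,0.001,0,0,0,-1],
])

```text
time: 7.85
tool_pos: [0.6499, 0.0625, 0.0383]
tool_rot: [0.002, 0.976, 0.217, 0.008]
force: [-0.7, 0.1, -1.2]
gripper_width: -0.0001
```

```bash
python3 -c "
from h import *
go(0.205,-.002,.038)
a=robot.get_image('side')[195:350,175:380]; cv2.imwrite('pics/dz6.png',cv2.resize(a,None,fx=3.8,fy=3.8))"
```

```text
t 7.85 pos [0.6499 0.0625 0.0383] along/lat from flap1 0.1985 -0.0024 F [-0.71  0.07 -1.22] w -6.828330576993969e-05
shift [0.013  0.0008 0.0009] turn [ 0.009  -0.0181  0.001 ]
```

View pics/dz6.png

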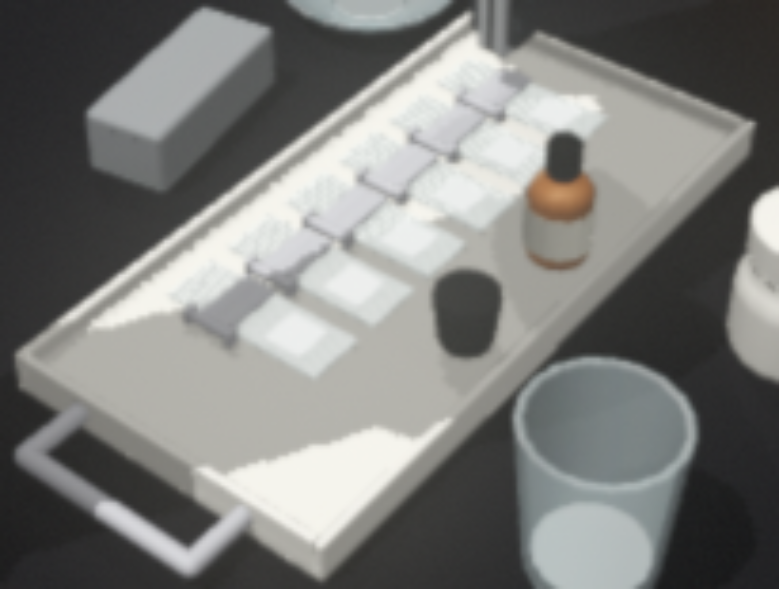

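All six flaps look flat. I'll lift straight up and check.

apply_moves([
  [0.01,0,-0.03,0,0,0,-1],
  [0.01,0,-0.08,0,0,0,-1],
  [0.01,0,-0.16,0,0,0,-1],
  [0.01,0,-0.24,0,0,0,-1],
  [0.01,0,-0.32,0,0,0,-1],
  [0.01,0,-0.36,0,0,0,-1],
  [0.01,0,-0.36,0,0,0,-1],
  [0.01,0,-0.36,0,0,0,-1],
])

```text
time: 8.7
tool_pos: [0.6521, 0.0652, 0.2184]
tool_rot: [0.002, 0.976, 0.217, 0.008]
force: [-0.4, 0.6, -0.7]
gripper_width: 0.0004
```

```bash
python3 -c "
from h import *
go(0.205,-.002,.2)
a=robot.get_image('side');cv2.imwrite('pics/side7.png',a)
a=a[195:350,175:380]; cv2.imwrite('pics/dz7.png',cv2.resize(a,None,fx=3.8,fy=3.8))
cv2.imwrite('pics/scene7.png',robot.get_image('scene'))
sd=np.array([[318,548],[18,357],[480,8],[754,125]])
"
```

```text
t 8.7 pos [0.6521 0.0652 0.2184] along/lat from flap1 0.2016 -0.0039 F [-0.37  0.56 -0.72] w 0.00035633154881716786
shift [0.0062 0.0036 0.0368] turn [ 0.009  -0.02    0.0015]
```

View pics/dz7.png

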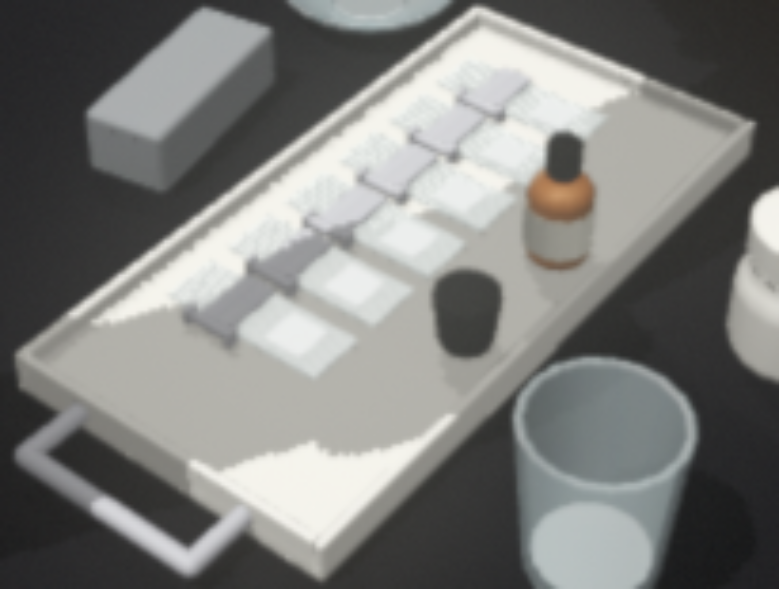

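View pics/scene7.png

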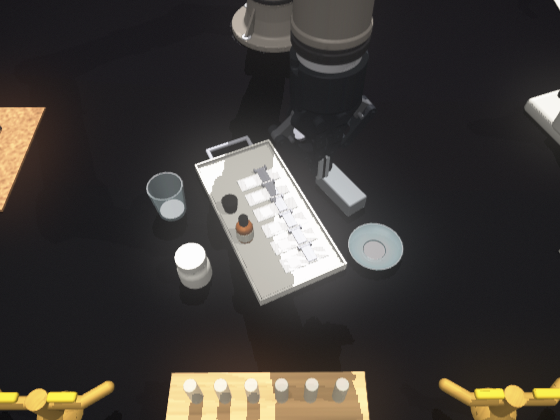

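All six flaps lie flat in both views. The tray corners are at the same pixels as before (side crop (18,357), (480,8), (754,125)), and the visible bystanders haven't moved. The hand is at 218 mm, so I'm handing in.

```bash
python3 -c "
from station import robot
print(robot.job_done())"
```

```text
the job is handed in; nothing more can be done
None
```

All six flaps are folded flat, in order from the handle end, and I handed the job in at about 8.8 s of the 48 s allowed. I swept the shut fingertips once along the row, about 38 mm above the bench.

- **Order:** the pictures showed flap 1 down, then flaps 1–2, 1–4 and 1–6. I took none right after flaps 3 and 5.
- **Force:** wrist readings between moves stayed under 1.5 N, which is about the sensor's noise level.
- **Final check:** both fixed cameras showed every flap flat, and the tray corners were at the same pixels as at the start. Dropper, bung, beaker, jar, slide box and dish were where they began. The arm hid the stopwatch, so I couldn't confirm it, but the fingers didn't go near it.
- **Hand:** it finished 218 mm above the bench, touching nothing.

Two small disagreements: the two cameras differed by about 3 mm on the tray position, and the wrist view put the row about 2 mm to one side of my estimate. I followed the wrist view for the sweep.

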